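# Clamp and press-bond a lens housing, holding the press on the gauge's green band

### The arm

A 7-joint arm with a two-finger parallel gripper is mounted at the origin on the work surface. World frame = base frame: x ahead of the robot, y to its left, z up, the work surface at z = 0. Lengths are in m, angles in rad, forces in N, time in s.
With the tool pointing down it reaches from about 0.375 to 0.925 m from the base axis. Payload 3.1 kg.
Tool frame: the origin (TCP) lies at the very end of the fingers, on their centre line; the grasp point (between the pads) lies 19 mm behind it (grasp_offset is the z of the grasp point in the tool frame, in m); z points along the fingers, y is the line along which they close (so a half turn about z gives the same grasp; the last joint's range is limited). The gripper opens to 85 mm and grips with 20 to 120 N. Pads are 22 mm wide; open, the fingers measure 114 mm over their backs; the gripper's body (76 mm by 85 mm) begins 54 mm behind the grasp point. The pads swing forward as they close: fully open they stand 13 mm farther back than shut.
Start: joints at [-1.394, 0.383, 0.044, 1.598, -0.018, 1.161, -0.05], TCP at [0.176, 0.626, 0.231] pointing down, gripper open.
Joint ranges: [-2.61, 2.61], [-0.41, 2.15], [-1.48, 1.57], [0, 2.5], [-1.57, 4.71], [0.05, 1.97], [-2.85, 2.85]. Speed limits (rad/s): [2.79, 2.79, 3.14, 3.14, 3.14, 3.14, 3.14].

### API

Orientations are given as a unit quaternion [x, y, z, w].
In Python, from bench import get_obs, read_camera, finish_job, grasp_offset gives the robot as it stands.
- The arm moves only by the tool play_rows, never from a script. Its argument "steps" is a list of rows, each a list of 3 entries, a list of its own where there are three numbers: the shift along the world's x, y, z in cm, then the turn about the world's z in rad, then the opening in per cent of the stroke, from 0 (shut) to 100 (fully open). A call has 1 to 10 rows; each row is the pose to reach, as a shift and turn from the pose commanded when the call began; what a row does not reach only later rows make up. A row lasts 1/10 s, in which the tool goes at most 50 mm and 8.59 degrees, less where a joint would pass 70% of its speed; a pose out of reach is approached as far as the arm can. A call with a gripper value outside its range is refused whole. The fingers move at their own pace and stop on an object; "squeeze" is the grip in N (left out, the last holds). Time passes only in rows, so rows that repeat a pose let the fingers close. It gives the time, the measured TCP pose, the force, the opening and the grip force at its end, in the units of the state.
- get_obs(): the state, without advancing time (a new reading comes with each control period).
- read_camera(name): name is "scene" or "side" or "wrist"; returns a dict with "pixels" (400x640x3 uint8, red, green, blue), "range_z" (400x640 float32, m along the optical axis (not along the pixel's ray), 0 where there is no reading), "vfov" (degrees; the focal length in pixels is half the picture's height over the tangent of half this angle, whatever the lens; pixels are square), "cx", "cy" (the principal point, pixels), "rvec" (rotation vector, rad) and "tvec" (3), from world to camera coordinates, as OpenCV has them. Camera axes: x right, y down, z forward; pixel columns grow to the right and rows downward; lengths in m; the calibration is good to about 2 mm. The wrist camera is an equidistant fisheye: a pixel r from the principal point sees the ray r / f radians off the axis. A picture is of the moment at which its call begins.
- finish_job(): hands the job in; it is judged then, once.
The state is a dict: "time": time; "joint_pos": joint angles; "dq": joint speeds; "joint_torque": joint torques, N m; "position": TCP position; "eef_rot": TCP orientation; "force": force on the tool from outside, world axes, zero at the start; "moment": the same for the moment, N m; "grip_width": finger opening in m; "gripper_force": force on a finger pad.
Only numpy, scipy, OpenCV 4.12 (cv2) and the standard library are available. Lean on these libraries where they do the work, as an engineer would, in place of code of your own. Each camera call takes 0.05 s, during which the arm holds its last target. There are 200 camera calls.

### The job

At the bench press, fasten the lens housing in its nest with the strap clamp: push the captive wing knob down against its spring and turn it clockwise a quarter turn to its stop, so that it stays locked and the sprung pad bears on the housing. Then pull the press lever down by its ball until the gauge needle stands in the green band, without ever letting it reach the red, and finish while still holding the lever there, so that the adhesive under the lens can set. Leave the bottle, the jar and the blower where they stand.

Things in the scene. Friction and masses are not known exactly. Their poses are not given: they have to be found in the camera images.
- press: Grey bench lever press, fixed. Origin on the bench under the ram axis; x points from operator to column, z up. In its frame, mm: base x -120 to 130, y -130 to 130, top z 25; head x -45 to 58, y -30 to 30, z 150 to 250; column behind it, round gauge on the ram's top (to z 335). Knob axis at x -65, y 100; lever at y -52. The ram's white foot is 10 mm above the housing at rest.
- knob_grip (a point): Black wing knob's grip point, on its vertical turning axis, 112 mm above the bench when open. Wing: a bar 50 long, 14 thick, 24 mm high; its top is 11 mm above the point. The bar runs 0.8 rad counter-clockwise (from above) of this point's own x axis; the point turns with the knob. Below: collar of radius 13, 13 mm high, then the strap 28 mm wide, 8 thick, which goes down with the knob.
- knob (a joint): Turn of the knob (rad), clockwise seen from above: 0 to 0.25 at the start, stop at 1.57. Unless it is pushed down about 8 mm first, its quick thread blocks it at about 0.4; once past 1.1 the thread has drawn it down and it stays locked when let go. Turning takes about 0.1 N m.
- strap (a joint): How far strap and knob have gone down (m): 0 open, raised by its spring; about 0.008 locked; end stop 0.010. Pushing the knob down takes about 3 N at first, and 14 N at the end stop once the pad bears on the housing.
- pad: Sprung orange pad, 8 mm across, at the end of the strap; origin in the middle of its underside. It meets the housing's flange after 6 mm of strap travel and presses with about 4.5 N when the clamp is locked.
- housing: Loose brass lens housing, flange 50 mm across, 33 mm high, with a glass lens in its top, standing in the nest ring under the ram. Origin at the centre of its underside, 38 mm above the bench; z up. It stays where it is.
- nest_top (a point): Centre of the nest ring's top face, on the ram axis, 58 mm above the bench; the housing's flange rests on it, so the housing's origin lies 20 mm below this point.
- lever: Press lever. Origin on its level pivot axis (its own y), 205 mm up; the 12 mm steel arm runs along the body's -x, towards the operator, to a black ball. It rests 0.6 rad above level. Pulling it down (up to 1.3 rad) lowers the ram 20 mm per rad against springs: foot meets housing after 0.5 rad, green 0.88 to 1.05, red at 1.2. The ball takes about 4 N to start, 8 to 9 N in the green.
- lever_ball (a point): Centre of the black ball on the lever's end, 35 mm across, 180 mm from the pivot axis; about 307 mm above the bench at rest and 142 mm in the green band.
- ram_nose: Sprung nose of the ram (3 N per mm) with the white plastic foot, 17 mm across, which presses on the housing's top; z up. Origin on the ram axis, 82 mm below the foot's underside.
- gauge (a joint): Needle of the round 72 mm gauge on the ram's top end (rad, clockwise), 0 at rest, 0.0942 rad per newton of ram force. Green band 1.885 to 2.827 (20 to 30 N), centred straight away from the operator at 2.356; red from 3.77 (40 N).
- amber_bottle: Bystander: small amber glass bottle with a black cap, 34 mm across, 66 mm high, loose on the bench beside the press. Origin at the centre of its underside.
- jar: Bystander: small glass jar with a steel lid, 44 mm across, 45 mm high, loose on the bench. Origin at the centre of its underside.
- blower: Bystander: black rubber air blower standing on its bulb, nozzle up, 58 mm across, 92 mm high, loose on the bench. Origin at the centre of its underside.

How it is judged:
By the outcome, as a careful person would: the job done as asked, in the order asked, and still so for the second after the job is handed in, while the arm keeps its last pose, push and grip.
It also fails if it takes over 64 s, if anything falls off the work surface, if the arm or the gripper's body presses on something with over 40 N, if the wrist force passes 120 N, or if a joint passes its speed limit or range.

## Working session

There is one attempt and no reset: what is moved stays moved. The work goes in short steps, Python scripts to look and compute and a tool call to move; the robot and the scene stay as the last step left them, time stands still between calls to the robot, and variables do not carry over. Pictures are saved under pics/ and viewed, at most 10 in all, crops included, and the job is handed in when it is done.

Besides the shell and the picture viewer there is one more tool, called as name(argument=value, ...), one argument or row to a line, values as JSON. play_rows: Moves the arm, as the interface text tells. Its arguments: {"type":"object","properties":{"steps":{"type":"array"},"squeeze":{"type":"number"}},"required":["steps"]}

```bash
mkdir -p pics
cat > h.py <<'E'
import numpy as np,cv2
from bench import *
def cam(n):
    c=read_camera(n);R=cv2.Rodrigues(np.array(c['rvec'],float))[0];c['R']=R;c['t']=np.array(c['tvec'],float).ravel();c['f']=200/np.tan(np.radians(c['vfov'])/2);return c
def cloud(c):
    v,u=np.mgrid[0:400,0:640];z=c['range_z'];p=np.stack([(u-c['cx'])/c['f']*z,(v-c['cy'])/c['f']*z,z],-1)
    w=(p-c['t'])@c['R'];w[z==0]=np.nan;return w
def proj(c,P):
    q=np.atleast_2d(P)@c['R'].T+c['t'];return q[:,:2]/q[:,2:]*c['f']+[c['cx'],c['cy']]
E
python3 - <<'E'
from h import *
a=[]
for n in('scene','side'):
    c=cam(n);np.save('pics/'+n,cloud(c));a.append(c['pixels']);print(n,c['f'],-c['R'].T@c['t'],c['R'][2])
    cv2.imwrite(f'pics/{n}0.png',c['pixels'][:,:,::-1])
print(get_obs())
E
```

```text
scene 442.2260503788327 [ 1.22646088 -0.12446803  1.14416444] [-0.53930952  0.12230746 -0.83317833]
side 403.50728896595734 [ 0.09887876 -0.5183928   0.70357202] [ 0.56908647  0.60304046 -0.5590016 ]
{'time': 0.1, 'joint_pos': array([-1.39381685,  0.3837809 ,  0.04383595,  1.59944567, -0.01790216,
        1.16122034, -0.04989992]), 'dq': array([-0.00010563,  0.00018387,  0.00048137, -0.00352249, -0.0009293 ,
        0.00139555,  0.00206523]), 'joint_torque': array([ 2.75223611e-03, -4.34732795e+01,  1.02935672e+00, -2.50455433e+01,
        1.08675828e-02,  5.55475315e-03,  2.49939781e-06]), 'position': array([0.17613098, 0.6247704 , 0.2299816 ]), 'eef_rot': array([ 1.36918573e-01,  9.90581541e-01, -1.22644407e-03, -1.04915354e-04]), 'force': array([-0.45646461,  0.02520726,  0.04037227]), 'moment': array([-0.04398117, -0.00417486, -0.00958124]), 'gripper_force': 0.0, 'grip_width': 0.08533439565342342}
```

View pics/scene0.png

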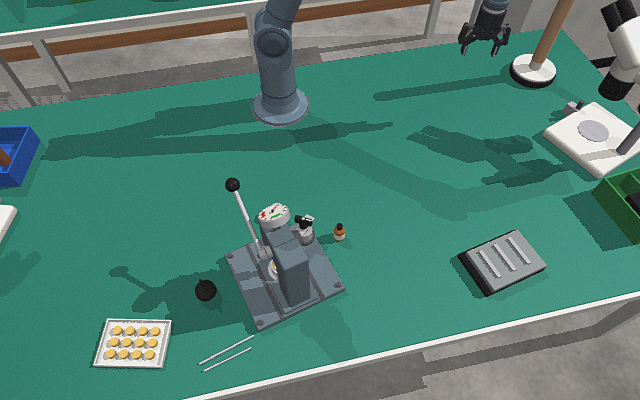

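View pics/side0.png

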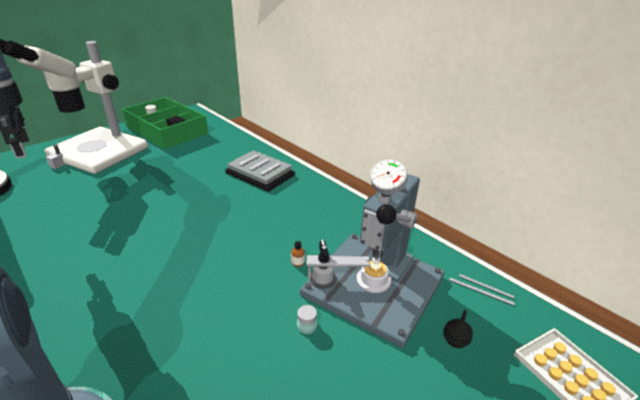

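The scene view has the lever ball at (233,185), the knob at (304,220) and the gauge at (275,213). The side view has the ball at (387,214), the knob at (323,250), the jar at (307,319), the bottle at (298,253) and the blower at (458,332).

Run:
```python
from h import *
S=np.load('pics/scene.npy');D=np.load('pics/side.npy')
im={n:cv2.imread(f'pics/{n}0.png') for n in('scene','side')}
P=np.vstack([S[180:340,200:360].reshape(-1,3),D[220:350,290:450].reshape(-1,3)])
b=P[(P[:,2]>.021)&(P[:,2]<.029)]
# largest cluster by median distance
b=b[np.linalg.norm(b[:,:2]-np.median(b[:,:2],0),axis=1)<.2]
r=cv2.minAreaRect((b[:,:2]*1000).astype(np.float32));print(r,len(b))
print(cv2.boxPoints(r))
def sph(W,I,u,v,h,thr=60):
    w=W[v-h:v+h,u-h:u+h].reshape(-1,3);k=I[v-h:v+h,u-h:u+h].reshape(-1,3).max(1)<thr
    w=w[k&(w[:,2]>.07)];m=np.median(w,0);w=w[np.linalg.norm(w-m,axis=1)<.03]
    return len(w),np.round(w.mean(0),4),np.round(w.min(0),3),np.round(w.max(0),3)
print('ball',sph(S,im['scene'],233,185,10),sph(D,im['side'],387,214,12))
print('knob',sph(S,im['scene'],304,219,12),sph(D,im['side'],323,250,14))
for n,W,u,v in(('bottle',S,339,230),('blower',S,205,290),('jar',D,307,314),('bottle',D,298,247),('blower',D,458,330),('gauge',S,274,215),('gauge',D,388,176)):print(n,W[v,u])
from scipy.optimize import least_squares
for W,I,u,v,h in((S,im['scene'],233,185,8),(D,im['side'],387,214,9)):
    w=W[v-h:v+h,u-h:u+h].reshape(-1,3);w=w[(I[v-h:v+h,u-h:u+h].reshape(-1,3).max(1)<70)];w=w[w[:,2]>.25];
    s=least_squares(lambda c:np.linalg.norm(w-c,axis=1)-.0175,w.mean(0)-[0,0,.01],loss='soft_l1',f_scale=.002);print('fit',s.x,len(w))
ims=cv2.resize(im['side'][150:350,280:480],(600,600),interpolation=cv2.INTER_CUBIC);cv2.imwrite('pics/crop1.png',ims)
```

```text
((668.2679443359375, -122.22122192382812), (326.2911682128906, 345.90185546875), 50.086090087890625) 9488
[[ 430.93292 -136.38391]
 [ 696.24286 -358.32693]
 [ 905.60297 -108.05853]
 [ 640.293    113.88449]]
ball (151, array([ 0.5747, -0.1909,  0.316 ]), array([ 0.556, -0.207,  0.302]), array([ 0.588, -0.174,  0.326])) (294, array([ 0.5593, -0.1989,  0.3131]), array([ 0.549, -0.211,  0.298]), array([ 0.578, -0.179,  0.326]))
knob (131, array([ 0.5865, -0.0333,  0.1118]), array([ 0.568, -0.052,  0.087]), array([ 0.6  , -0.011,  0.127])) (114, array([ 0.571 , -0.0423,  0.1115]), array([ 0.564, -0.057,  0.088]), array([ 0.582, -0.02 ,  0.123]))
bottle [0.59769798 0.07006095 0.04854525]
blower [ 0.69846609 -0.3216637   0.05064736]
jar [ 0.47429632 -0.09880267  0.04424955]
bottle [0.58632103 0.06251859 0.05918722]
blower [ 0.67218238 -0.33059345  0.04745145]
gauge [ 0.68346797 -0.10915565  0.32007936]
gauge [ 0.6651906  -0.11651027  0.3102577 ]
fit [ 0.56711351 -0.19082796  0.30626393] 158
fit [ 0.56769256 -0.19246219  0.30589844] 287
```

View pics/crop1.png

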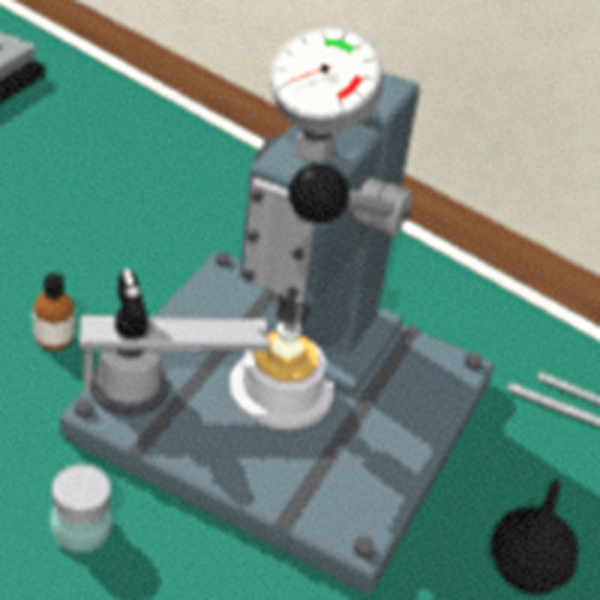

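The crop shows the open clamp. The wing knob is at crop (130,300), with the strap reaching over the housing flange at (270,335), and the ball is at (318,193). Next I'll fit the press pose and the wing direction.

Run:
```python
from h import *
from scipy.optimize import minimize,least_squares
S=np.load('pics/scene.npy');D=np.load('pics/side.npy')
P=np.vstack([S[180:340,200:360].reshape(-1,3),D[220:350,290:450].reshape(-1,3)])
b=P[(P[:,2]>.022)&(P[:,2]<.028)][:,:2]
g=P[(P[:,2]<.006)][:,:2]
def loc(p,X):
    c,s=np.cos(p[2]),np.sin(p[2]);d=X-p[:2];return np.c_[d@[c,s],d@[-s,c]]
def sd(p,X):
    l=loc(p,X);return np.maximum(np.abs(l[:,0]-.005)-.125,np.abs(l[:,1])-.130)
sg=lambda x:1/(1+np.exp(-x/.002))
f=lambda p:np.sum(sg(sd(p,b)))+np.sum(sg(-sd(p,g)))
r=min((minimize(f,[.672+dx,-.113+dy,y],method='Nelder-Mead',options=dict(initial_simplex=np.array([.672+dx,-.113+dy,y])+np.array([[0,0,0],[.01,0,0],[0,.01,0],[0,0,.1]]))) for dx in(-.01,.01) for dy in(-.01,.01) for y in(.2,.35,.5)),key=lambda r:r.fun)
p=r.x;print('press',p,r.fun)
c,s=np.cos(p[2]),np.sin(p[2]);w=lambda x,y:p[:2]+[c*x-s*y,s*x+c*y]
print('knob',w(-.065,.1),'ball local',loc(p,np.array([[.5674,-.1916]])))
for nm,W,u,v,h in(('S',S,304,219,16),('D',D,323,250,18)):
    q=W[v-h:v+h,u-h:u+h].reshape(-1,3);q=q[(q[:,2]>.103)&(q[:,2]<.13)]
    q=q[np.linalg.norm(q[:,:2]-w(-.065,.1),axis=1)<.04]
    m=q.mean(0);U,s_,V=np.linalg.svd(q[:,:2]-m[:2]);print(nm,len(q),m,s_,np.arctan2(V[0,1],V[0,0]))
from bench import grasp_offset; print(grasp_offset)
```

```text
press [ 0.67011523 -0.11056979  0.25125552] 743.6402657897606
knob [ 0.58229414 -0.02987   ] ball local [[-0.11963583 -0.05294886]]
S 128 [ 0.5853912  -0.03078607  0.11851481] [0.15749859 0.04505304] 1.01120272504596
D 146 [ 0.57657444 -0.03697535  0.1177106 ] [0.18628364 0.04898035] -2.090324139085806
-0.0187
```

play_rows(
  steps=[
    [[2,-3.2,2],-0.1,100],
    [[4.5,-7.3,4],-0.22,100],
    [[7,-11.4,4],-0.34,100],
    [[9.5,-15.5,4],-0.46,100],
    [[12,-19.6,4],-0.58,100],
    [[14.5,-23.7,4],-0.7,100],
    [[17,-27.8,4],-0.82,100],
    [[19.5,-31.9,4],-0.94,100],
    [[22,-36,4],-1.06,100],
    [[24.5,-40.1,4],-1.18,100],
  ],
  squeeze=40,
)

```text
time: 1.1
position: [0.4217, 0.2226, 0.271]
eef_rot: [0.667, 0.745, -0.0, -0.0]
force: [1.7, 0.1, 0.4]
grip_width: 0.0857
gripper_force: 0.0
```

play_rows(
  steps=[
    [[2.5,-4.1,0],-0.12,100],
    [[5,-8.2,0],-0.24,100],
    [[7.5,-12.3,0],-0.36,100],
    [[10,-16.4,0],-0.48,100],
    [[12.5,-20.5,0],-0.6,100],
    [[14.5,-23.8,-1],-0.65,100],
    [[16,-25.8,-3],-0.65,100],
    [[16,-25.8,-4],-0.65,100],
    [[16,-25.8,-4],-0.65,100],
  ],
)

```text
time: 2.0
position: [0.5794, -0.0333, 0.2288]
eef_rot: [0.869, 0.495, -0.003, -0.001]
force: [0.2, 1.0, -0.7]
grip_width: 0.0856
gripper_force: 0.0
```

Run:
```python
from h import *
o=get_obs();print(o['time'],o['position'],o['eef_rot'],o['joint_pos'])
c=cam('wrist');cv2.imwrite('pics/w1.png',c['pixels'][:,:,::-1]);print(c['f'],c['cx'],c['cy'],-c['R'].T@c['t'],c['R'])
```

```text
2.0 [ 0.5793605  -0.03332089  0.22875074] [ 0.86888879  0.49499936 -0.0025277  -0.00123225] [-0.61639953  0.30902305  0.72335979  1.79574843 -0.22391547  1.12652344
 -0.35344863]
309.70691628693146 321.69943630589074 198.6805402768691 [0.62273989 0.03825577 0.37031287] [[ 0.85957402 -0.51099315 -0.00430183]
 [-0.48219681 -0.81386325  0.32421113]
 [-0.16917077 -0.27660913 -0.94597497]]
```

View pics/w1.png

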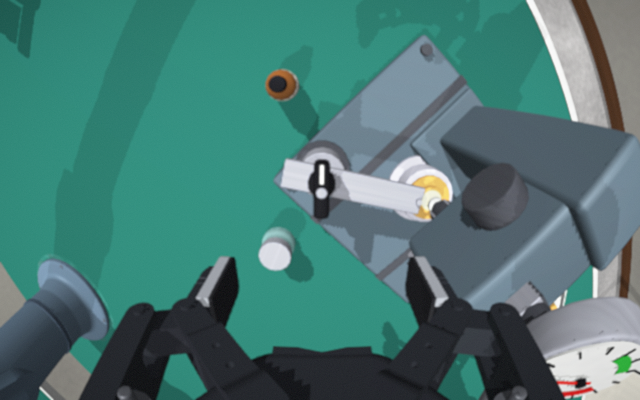

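The wrist view shows the wing upright in the picture, from (321,160) to (320,216), centred near (321,188). The strap runs right to the housing at (430,190), and the fingers straddle the wing's axis.

```bash
cat >> h.py <<'E'
def fray(c,u,v):
    d=np.array([u-c['cx'],v-c['cy']]);r=np.hypot(*d);th=r/c['f'];return c['R'].T@np.r_[np.sin(th)*d/r,np.cos(th)]
def fpt(c,u,v,z):
    o=-c['R'].T@c['t'];d=fray(c,u,v);return o+d*(z-o[2])/d[2]
E
python3 - <<'E'
from h import *
c=cam('wrist');g=c['pixels'].max(2)
m=(g<45).astype(np.uint8);m[:145]=0;m[230:]=0;m[:,:306]=0;m[:,337:]=0
n,l,st,_=cv2.connectedComponentsWithStats(m);k=1+np.argmax(st[1:,4]);print(st[k])
ys,xs=np.nonzero(l==k);rz=c['range_z'][ys,xs]
P=np.array([-c['R'].T@c['t']+fray(c,u,v)/(c['R'][2]@fray(c,u,v))*z for u,v,z in zip(xs,ys,rz)])
print(np.percentile(P[:,2],[5,50,95]))
Q=P[P[:,2]>.117];print(len(Q),Q.mean(0),cv2.minAreaRect((Q[:,:2]*1000).astype(np.float32)))
V=np.linalg.svd(Q[:,:2]-Q[:,:2].mean(0))[2];print(np.arctan2(V[0,1],V[0,0]))
for p in((321,160),(320.5,216),(321,193)):print(fpt(c,*p,.123))
E
```

```text
[310 163  24  33 324]
[0.0979865  0.120531   0.12289163]
194 [ 0.58821329 -0.01846194  0.12270656] ((602.0574340820312, 4.173992156982422), (81.92560577392578, 13.47707462310791), 58.461429595947266)
-2.0827439625348125
[ 0.59572453 -0.00408025  0.123     ]
[ 0.57024914 -0.04622596  0.123     ]
[ 0.58127423 -0.02847099  0.123     ]
```

play_rows(
  steps=[
    [[0.25,0.5,-3],0,100],
    [[0.25,0.5,-7],0,100],
    [[0.25,0.5,-10],0,100],
    [[0.25,0.5,-12.2],0,100],
    [[0.25,0.5,-13.4],0,100],
    [[0.25,0.5,-13.4],0,100],
    [[0.25,0.5,-13.4],0,30],
    [[0.25,0.5,-13.4],0,0],
    [[0.25,0.5,-13.4],0,0],
    [[0.25,0.5,-13.4],0,0],
  ],
  squeeze=80,
)

```text
time: 3.1
position: [0.5841, -0.0281, 0.0983]
eef_rot: [0.869, 0.495, 0.001, -0.0]
force: [-6.5, 4.7, 4.0]
grip_width: 0.0283
gripper_force: 5.3
```

play_rows(
  steps=[
    [[0,0,0],0,0],
    [[0,0,0],0,0],
    [[0,0,0],0,0],
    [[0,0,0],0,0],
  ],
)

```text
time: 3.5
position: [0.5824, -0.0271, 0.097]
eef_rot: [0.868, 0.496, -0.001, -0.002]
force: [-4.4, 2.7, 4.3]
grip_width: 0.0122
gripper_force: 81.8
```

play_rows(
  steps=[
    [[-0.1,0.05,-0.3],0,0],
    [[-0.1,0.05,-0.6],0,0],
    [[-0.1,0.05,-0.9],0,0],
    [[-0.1,0.05,-1.1],0,0],
    [[-0.1,0.05,-1.1],0,0],
    [[-0.1,0.05,-1.1],0,0],
  ],
)

```text
time: 4.1
position: [0.5825, -0.027, 0.0899]
eef_rot: [0.869, 0.496, -0.0, -0.003]
force: [-11.6, 3.7, 25.0]
grip_width: 0.0125
gripper_force: 85.5
```

play_rows(
  steps=[
    [[-0.2,0.05,0],-0.1,0],
    [[-0.3,0.1,0],-0.2,0],
    [[-0.3,0.1,0],-0.3,0],
    [[-0.3,0.1,0],-0.4,0],
    [[-0.3,0.1,0],-0.5,0],
    [[-0.3,0.1,0],-0.5,0],
  ],
)

```text
time: 4.7
position: [0.5835, -0.0283, 0.0901]
eef_rot: [0.964, 0.264, 0.003, 0.001]
force: [-3.5, 0.5, 15.3]
grip_width: 0.0125
gripper_force: 84.0
```

Run:
```python
from h import *
o=get_obs();print(o)
c=cam('side');cv2.imwrite('pics/s2.png',cv2.resize(c['pixels'][210:310,290:410,::-1],(720,600),interpolation=cv2.INTER_CUBIC))
```

```text
{'time': 4.7, 'joint_pos': array([-0.62637799,  0.52760159,  0.75330912,  1.90179257, -0.46076654,
        0.88504715, -0.67960756]), 'dq': array([ 0.00806451, -0.00384951, -0.01239471, -0.00079425,  0.00748825,
       -0.0033557 ,  0.04595425]), 'joint_torque': array([  0.24428713, -28.77837181,   7.34844267, -15.48512757,
        -0.16946434,  -1.24091126,  -0.19805454]), 'position': array([ 0.5835073 , -0.02825602,  0.09006731]), 'eef_rot': array([0.96448944, 0.26409905, 0.00321229, 0.00122036]), 'force': array([-3.52633112,  0.47137319, 15.25496917]), 'moment': array([ 0.13597319,  0.91691533, -0.05713821]), 'gripper_force': 84.00881810186547, 'grip_width': 0.012521211805742283}
```

View pics/s2.png

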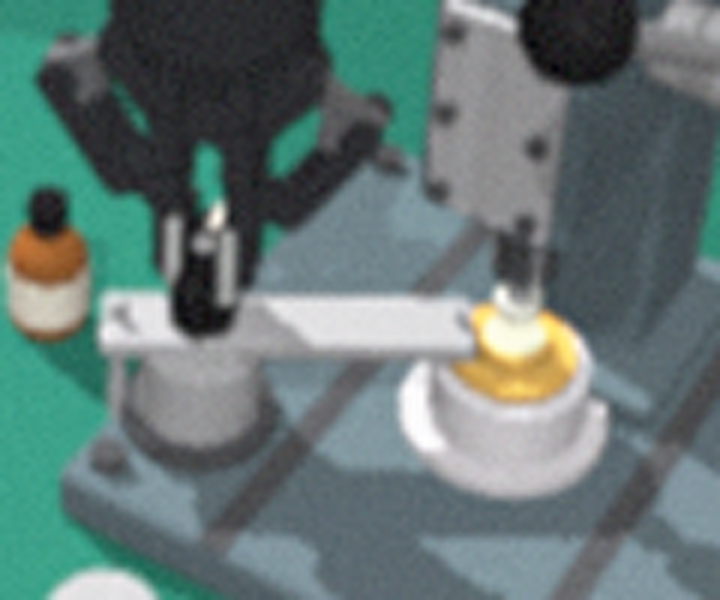

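The wing is gripped and turned about 0.5 rad, already past where the thread would block it. The strap is down at the housing, seen at crop (470,330).

play_rows(
  steps=[
    [[0,0,0],-0.1,0],
    [[0,0,0],-0.2,0],
    [[0,0,0],-0.3,0],
    [[0,0,0],-0.4,0],
    [[0,0,0],-0.5,0],
    [[0,0,0],-0.6,0],
    [[0,0,0],-0.7,0],
    [[0,0,0],-0.75,0],
    [[0,0,0],-0.8,0],
    [[0,0,0],-0.8,0],
  ],
)

```text
time: 5.75
position: [0.5838, -0.0309, 0.0901]
eef_rot: [0.991, -0.132, 0.004, 0.002]
force: [-2.2, -2.1, 14.6]
grip_width: 0.0125
gripper_force: 83.9
```

Run:
```python
from h import *
o=get_obs();q=o['eef_rot'];print(2*np.arctan2(q[1],q[0]),o['moment'],o['force'],o['joint_pos'],o['position'])
```

```text
-0.26569688164310423 [-0.48247436  0.62433618 -0.01492285] [-2.16548582 -2.10388188 14.62911633] [-0.753344    0.60992871  0.9393555   1.90700629 -0.60900425  0.93058707
 -1.35730253] [ 0.58379847 -0.03093024  0.09010687]
```

play_rows(
  steps=[
    [[0,0,0],-0.08,0],
    [[0,0,0],-0.16,0],
    [[0,0,0],-0.24,0],
    [[0,0,0],-0.3,0],
    [[0,0,0],-0.34,0],
    [[0,0,0],-0.34,0],
    [[0,0,0],-0.34,0],
  ],
)

```text
time: 6.45
position: [0.5834, -0.0318, 0.0901]
eef_rot: [0.956, -0.293, 0.005, 0.003]
force: [-2.6, -4.2, 13.7]
grip_width: 0.0123
gripper_force: 89.6
```

Run:
```python
from h import *
o=get_obs();q=o['eef_rot'];print(2*np.arctan2(q[1],q[0]),o['moment'],o['force'],o['position'])
```

```text
-0.5951733434142878 [-0.93779848  0.74679524  1.72714763] [-2.58874777 -4.21505644 13.73909427] [ 0.58342124 -0.03177792  0.09011023]
```

The moment has risen to 1.7 N m, so the knob is at its stop. I'll back off slightly, release and rise.

play_rows(
  steps=[
    [[0,0,0.5],0.05,0],
    [[0,0,0.7],0.05,0],
    [[0,0,0.7],0.05,60],
    [[0,0,0.7],0.05,100],
    [[0,0,0.7],0.05,100],
    [[0,0,0.7],0.05,100],
    [[0,0,3],0.05,100],
    [[0,0,7],0.05,100],
    [[0,0,11],0.05,100],
    [[0,0,14],0.05,100],
  ],
)

```text
time: 7.45
position: [0.5806, -0.0273, 0.2289]
eef_rot: [0.962, -0.273, 0.001, -0.0]
force: [0.3, 0.9, -0.4]
grip_width: 0.0855
gripper_force: 0.0
```

Run:
```python
from h import *
o=get_obs();q=o['eef_rot'];print(2*np.arctan2(q[1],q[0]),o['moment'],o['force'],o['position'],o['joint_pos'])
c=cam('side');a=cv2.resize(c['pixels'][150:310,290:450,::-1],(600,600),interpolation=cv2.INTER_CUBIC);cv2.imwrite('pics/s3.png',a)
```

```text
-0.553588699038229 [ 0.01113021 -0.07250063 -0.00056221] [ 0.27398201  0.87518802 -0.42295733] [ 0.58062419 -0.02733854  0.22887062] [-0.94323836  0.48366043  1.1893969   1.81024956 -0.48623375  1.18064056
 -1.72501371]
```

View pics/s3.png

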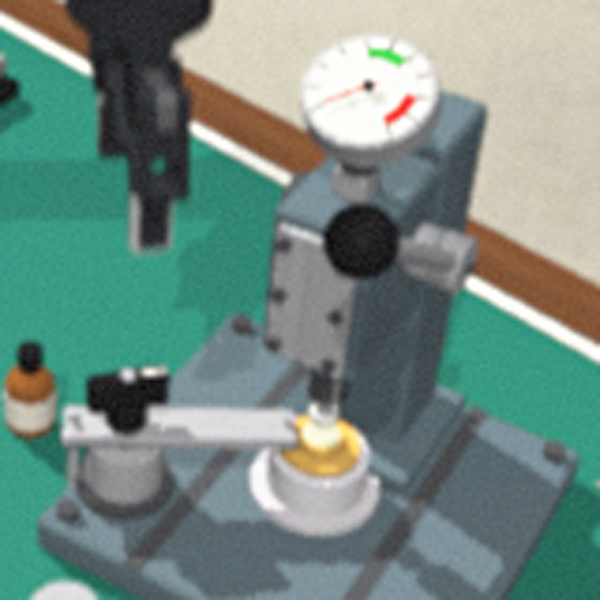

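The knob has turned and stays down when released: the wing now lies flat in the picture at crop (127,385), with the strap end on the flange at (300,430). The needle is still at rest. Now the lever.

play_rows(
  steps=[
    [[-1,0,4.5],0.1,100],
    [[-2,0,9],0.2,100],
    [[-3,-1,13.5],0.3,100],
    [[-3,-5,14],0.4,100],
    [[-3,-9,14],0.5,100],
    [[-2.5,-13,14],0.6,100],
    [[-1.5,-16,14],0.7,100],
    [[-1.3,-16.4,14],0.8,100],
    [[-1.3,-16.4,14],0.8,100],
    [[-1.3,-16.4,14],0.8,100],
  ],
)

```text
time: 8.5
position: [0.5668, -0.1904, 0.366]
eef_rot: [0.993, 0.122, -0.0, -0.0]
force: [0.1, -0.5, -0.8]
grip_width: 0.0851
gripper_force: 0.0
```

Run:
```python
from h import *
from scipy.optimize import least_squares
o=get_obs();q=o['eef_rot'];print(2*np.arctan2(q[1],q[0]),o['position'],o['joint_pos'])
c=cam('wrist');cv2.imwrite('pics/w2.png',c['pixels'][:,:,::-1])
C=-c['R'].T@c['t'];P=[]
for v in range(0,400):
    for u in range(0,640):
        z=c['range_z'][v,u]
        if z>0 and c['pixels'][v,u].max()<70:
            d=fray(c,u,v);p=C+d/(c['R'][2]@d)*z
            if np.linalg.norm(p-[.5674,-.1916,.306])<.03:P.append(p)
P=np.array(P);print(len(P))
print(least_squares(lambda k:np.linalg.norm(P-k,axis=1)-.0175,[.567,-.191,.306],loss='soft_l1',f_scale=.002).x)
```

```text
0.24504602965245115 [ 0.56680956 -0.19040497  0.36604629] [-0.62198594  0.33147205  1.11724555  1.58963254 -0.3016169   1.41028118
 -0.80307117]
1755
[ 0.56661867 -0.19012736  0.30576128]
```

View pics/w2.png

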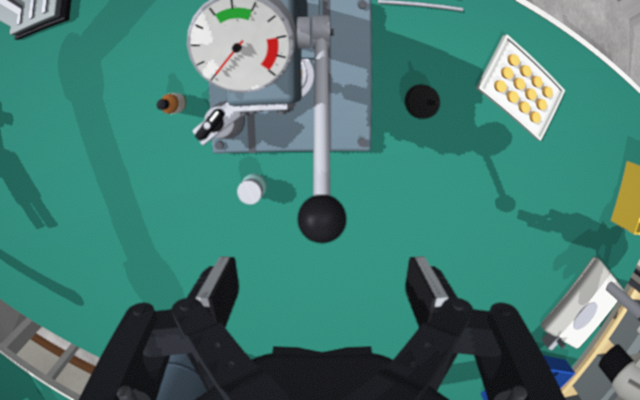

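The ball at (322,218) is centred between the fingers and the lever runs straight up the picture. The gauge at (240,45) is readable, with the needle at rest.

play_rows(
  steps=[
    [[0,0,-3],0,100],
    [[0,0,-6],0,100],
    [[0,0,-8.1],0,100],
    [[0,0,-8.1],0,100],
    [[0,0,-8.1],0,30],
    [[0,0,-8.1],0,0],
    [[0,0,-8.1],0,0],
    [[0,0,-8.1],0,0],
    [[0,0,-8.1],0,0],
    [[0,0,-8.1],0,0],
  ],
  squeeze=50,
)

```text
time: 9.55
position: [0.5668, -0.1905, 0.2861]
eef_rot: [0.992, 0.123, 0.0, -0.001]
force: [-3.4, 2.6, 6.0]
grip_width: 0.0326
gripper_force: 49.1
```

play_rows(
  steps=[
    [[-0.5,-0.12,-0.75],0,0],
    [[-0.91,-0.23,-1.53],0,0],
    [[-1.3,-0.33,-2.35],0,0],
    [[-1.67,-0.43,-3.15],0,0],
    [[-2.0,-0.5,-4.0],0,0],
    [[-2.27,-0.58,-4.84],0,0],
    [[-2.5,-0.64,-5.7],0,0],
    [[-2.69,-0.69,-6.58],0,0],
    [[-2.95,-0.76,-8.36],0,0],
    [[-3.04,-0.78,-10.16],0,0],
  ],
)

```text
time: 10.55
position: [0.537, -0.1982, 0.1835]
eef_rot: [0.992, 0.123, 0.001, -0.0]
force: [-0.8, 2.9, 4.5]
grip_width: 0.0327
gripper_force: 51.2
```

```bash
cat >> h.py <<'E'
def tip():
    o=get_obs();p=o['position'];z=p[2]+.0187-.0;q=o['eef_rot'];h=np.hypot(p[0]-.7114,p[1]+.1547)
    print(o['time'],p,'yaw',2*np.arctan2(q[1],q[0]),'F',o['force'],'M',o['moment'],'w',o['grip_width'],'a~',.6-np.arctan2(z-.205,h),'r',np.hypot(h,z-.205))
E
python3 -c "from h import *;tip()"
```

```text
10.55 [ 0.53701984 -0.19822008  0.18346138] yaw 0.2469075255709379 F [-0.78492583  2.88302046  4.49431604] M [ 0.82262116 -0.10469489 -0.0136736 ] w 0.03274641394505099 a~ 0.6157925798971653 r 0.17975120833684774
```

play_rows(
  steps=[
    [[0.02,0.01,-0.9],0,0],
    [[0.09,0.02,-1.8],0,0],
    [[0.2,0.05,-2.7],0,0],
    [[0.35,0.09,-3.58],0,0],
    [[0.55,0.14,-4.45],0,0],
    [[0.7,0.18,-5.0],0,0],
    [[0.77,0.2,-5.3],0,0],
    [[0.77,0.2,-5.3],0,0],
    [[0.77,0.2,-5.3],0,0],
  ],
)

```text
time: 11.45
position: [0.5443, -0.1964, 0.131]
eef_rot: [0.992, 0.123, -0.0, -0.0]
force: [-2.6, 3.8, 6.0]
grip_width: 0.0328
gripper_force: 52.8
```

Run:
```python
from h import *
tip()
c=cam('side');cv2.imwrite('pics/s4.png',cv2.resize(c['pixels'][150:310,290:450,::-1],(600,600),interpolation=cv2.INTER_CUBIC))
```

```text
11.45 [ 0.54427345 -0.19636689  0.13095549] yaw 0.24698973847364084 F [-2.63089646  3.8437194   5.96269245] M [ 0.64516263  0.2899798  -0.0437887 ] w 0.03276087315220291 a~ 0.9108978195890509 r 0.18091552570523914
```

View pics/s4.png

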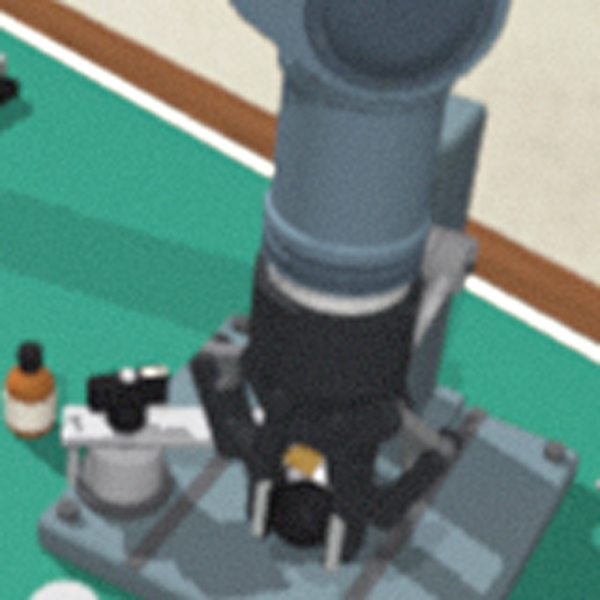

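The fingers hold the ball at crop (300,515), but the arm hides the gauge from this side. I'll go about 0.05 rad further and read the gauge from the scene and wrist cameras.

play_rows(
  steps=[
    [[0.08,0.02,-0.3],0,0],
    [[0.17,0.04,-0.6],0,0],
    [[0.25,0.07,-0.9],0,0],
    [[0.25,0.07,-0.9],0,0],
    [[0.25,0.07,-0.9],0,0],
  ],
)

```text
time: 12.0
position: [0.5471, -0.1956, 0.1223]
eef_rot: [0.992, 0.124, 0.0, -0.0]
force: [-1.4, 4.2, 7.9]
grip_width: 0.0329
gripper_force: 53.2
```

Run:
```python
from h import *
tip()
a=cam('scene')['pixels'][180:260,235:335,::-1];b=cam('wrist')['pixels'][0:240,140:460,::-1]
r=lambda x,w:cv2.resize(x,(w,300),interpolation=cv2.INTER_CUBIC)
cv2.imwrite('pics/g5.png',np.hstack([r(a,375),r(b,400)]))
```

```text
12.0 [ 0.54711676 -0.19558989  0.12227161] yaw 0.24766559097973587 F [-1.376179    4.20603455  7.93086146] M [0.83273273 0.25816829 0.08979239] w 0.03287695494093995 a~ 0.961577493693122 r 0.18099889656010804
```

View pics/g5.png

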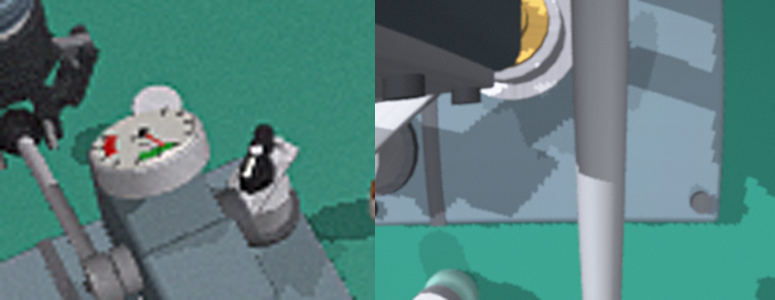

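The needle runs from the hub at (145,132) to (163,148), within the green arc from (135,155) to (178,148). I'll put a number on it.

Run:
```python
from h import *
c=cam('scene');w=cloud(c);I=c['pixels'].astype(int)
W=w[200:235,255:295].reshape(-1,3);I=I[200:235,255:295].reshape(-1,3)
face=(W[:,2]>.305)&(W[:,2]<.335)
Z=np.median(W[face&(I.min(1)>150)][:,2]);
v,u=np.mgrid[200:235,255:295];C=-c['R'].T@c['t']
d=np.stack([(u-c['cx'])/c['f'],(v-c['cy'])/c['f'],np.ones(u.shape)],-1).reshape(-1,3)@c['R'];X=C+d*((Z-C[2])/d[:,2])[:,None]
near=np.hypot(X[:,0]-.67,X[:,1]+.11)<.045
print('Z',Z)
hub=X[near&(I.max(1)<70)];print('hub',len(hub),hub.mean(0))
ctr=np.array([.670,-.1106])
wh=X[near&(I.min(1)>150)];print('white bbox mid',(wh.min(0)+wh.max(0))/2)
R,G,B=I.T
ctr=np.median(hub,0)[:2] if len(hub)<12 else ctr
for n,m in(('red',(R-G>50)&(R-B>50)),('green',(G-R>40)&(G-B>25)&(B<130))):
    Q=X[near&m][:,:2]-ctr;a=np.arctan2(Q[:,1],Q[:,0])-.251;print(n,[(round(x,2),round(float(np.hypot(*q)*1000))) for x,q in sorted(zip(a,Q),key=lambda t:t[0])])
```

```text
Z 0.3076686999666217
hub 8 [ 0.67776804 -0.12861409  0.3076687 ]
white bbox mid [ 0.67826579 -0.1092671   0.3076687 ]
red [(np.float64(-3.3), 2), (np.float64(-2.71), 4), (np.float64(-1.99), 5), (np.float64(-1.94), 3), (np.float64(-1.57), 1), (np.float64(-1.5), 6), (np.float64(-1.2), 4), (np.float64(-1.17), 7), (np.float64(-0.98), 9), (np.float64(-0.89), 6), (np.float64(-0.85), 12), (np.float64(-0.74), 9), (np.float64(-0.66), 11), (np.float64(-0.61), 3), (np.float64(-0.51), 6), (np.float64(-0.48), 8), (np.float64(0.98), 27), (np.float64(0.99), 29), (np.float64(1.08), 24), (np.float64(1.08), 26), (np.float64(1.2), 22), (np.float64(1.21), 20)]
green [(np.float64(0.39), 21), (np.float64(0.45), 23), (np.float64(0.49), 19), (np.float64(0.55), 21), (np.float64(0.6), 23), (np.float64(0.64), 25), (np.float64(0.66), 20), (np.float64(0.68), 27), (np.float64(0.7), 22), (np.float64(0.74), 24), (np.float64(0.77), 26), (np.float64(0.79), 28), (np.float64(0.82), 30), (np.float64(0.87), 25), (np.float64(0.88), 27), (np.float64(0.9), 29), (np.float64(0.91), 32), (np.float64(0.93), 34), (np.float64(1.0), 31), (np.float64(1.0), 33)]
```

Run:
```python
from h import *
c=cam('scene');C=-c['R'].T@c['t'];Z=.3077
v,u=np.mgrid[200:240,255:297];I=c['pixels'][200:240,255:297].reshape(-1,3).astype(int);R,G,B=I.T
f=lambda u,v:(lambda d:C+d*((Z-C[2])/d[...,2])[...,None])(np.stack([(u-c['cx'])/c['f'],(v-c['cy'])/c['f'],np.ones(np.shape(u))],-1)@c['R'])
X=f(u,v).reshape(-1,3)
ctr=f(np.array(273.7),np.array(215.2))[:2];print(ctr)
near=np.hypot(*(X[:,:2]-ctr).T)<.037
for n,m in(('red',(R-G>45)&(R-B>45)),('green',(G-R>40)&(G-B>25)&(B<130))):
    Q=X[near&m][:,:2]-ctr;a=np.arctan2(Q[:,1],Q[:,0])-.251;k=np.argsort(a);r=np.hypot(*Q.T)*1000
    print(n,[f'{a[i]:.2f}/{r[i]:.0f}' for i in k if r[i]>6])
```

```text
[ 0.67568862 -0.10967312]
red ['-1.95/22', '-1.94/20', '-1.85/24', '-1.83/22', '-1.80/20', '-1.74/25', '-1.71/23', '-1.68/20', '-1.67/28', '-1.64/25', '-1.60/23', '-1.56/21', '-1.54/26', '-1.50/25', '-1.46/28', '-1.45/23', '-1.41/26', '0.33/11', '0.37/7', '0.46/13', '0.53/9']
green ['-0.66/16', '-0.63/18', '-0.54/13', '-0.52/15', '-0.50/18', '-0.37/15', '-0.37/13', '-0.23/16', '-0.20/13', '-0.10/17', '-0.04/14', '0.04/12', '0.09/15', '0.19/13', '0.20/16', '0.31/14', '0.41/16', '0.49/18', '0.55/14', '0.62/16']
```

The needle is in the green, a little short of the centre. I'll nudge it 4 mm further.

play_rows(
  steps=[
    [[0.07,0.02,-0.2],0,0],
    [[0.14,0.04,-0.4],0,0],
    [[0.14,0.04,-0.4],0,0],
    [[0.14,0.04,-0.4],0,0],
    [[0.14,0.04,-0.4],0,0],
    [[0.14,0.04,-0.4],0,0],
  ],
)

```text
time: 12.8
position: [0.5485, -0.1953, 0.1184]
eef_rot: [0.992, 0.123, 0.0, -0.0]
force: [-1.7, 3.7, 8.5]
grip_width: 0.0326
gripper_force: 53.3
```

Run:
```python
from h import *
tip()
cv2.imwrite('pics/g6.png',cv2.resize(cam('scene')['pixels'][190:250,245:325,::-1],(800,600),interpolation=cv2.INTER_CUBIC))
```

```text
12.8 [ 0.54854274 -0.19526527  0.11837063] yaw 0.24686465214151235 F [-1.73896936  3.70108329  8.53902374] M [ 0.68049927  0.21586644 -0.10834612] w 0.03255708683047672 a~ 0.9845884912168452 r 0.18105918004970484
```

View pics/g6.png

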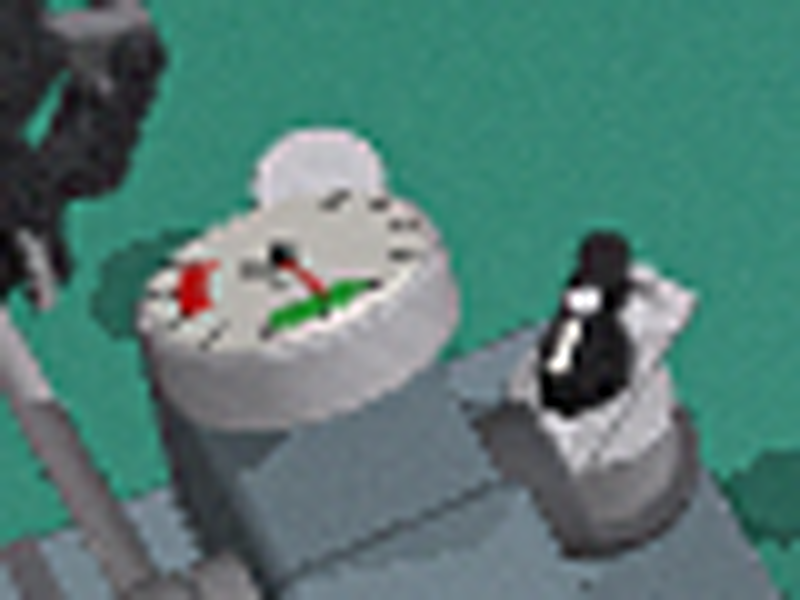

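The needle points at (325,298), about the middle of the green band that runs from (270,325) to (380,285). The knob at (590,320) is still locked, so I'll hand in while holding the lever.

```bash
python3 -c "from bench import *;print(finish_job())"
```

```text
the job is handed in; nothing more can be done
None
```

The strap clamp is locked with its pad on the housing, and I handed the job in at about 13 s with the arm still holding the lever and the gauge needle near the middle of the green band; the bottle, jar and blower were not touched.

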